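# Route the suction to the mixing pot

### The job

Put suction on the lidded mixing pot. First push the black pointer arm on top of the suction distributor round until it points straight at the pot, whichever docking seat the pot is standing on; then push the lever of the pump's main valve round until it is fully open, in line with its pipe. Open the main valve only once the pointer is at the pot, and leave the pot and everything else standing where it is.

Things in the scene. Friction and masses are not known exactly. Their poses are not given: they have to be found in the camera images.
- selector_axis (a point): Centre of the pointer arm on its upright turning axis, 132 mm above the counter; x axis along the arm to the arrow tip, z up. The arm is a black bar 14 mm wide, 14 mm high (height 125 to 139 mm), with a hub 40 mm across (top 147 mm) and an arrowhead 25 mm across. It turns either way past a full turn with no stops, with a little friction (about 2 N at mid-arm), and stays where it is left.
- manifold: Suction distributor, fixed: grey drum 100 mm across (top at 94 mm; a neck 26 mm across carries the arm above it) on a base disc 156 mm across. Three pipes 18 mm thick, below 36 mm height, run to round docking seats 89 mm across, 22 mm high, centred 185 mm from the drum axis, 69 degrees apart; the middle seat lies on its +x axis. Origin: on the drum axis, at counter level. The arm starts pointing away from the seats.
- pump: Vacuum pump with main valve, fixed: brass valve block (top at 89 mm) in a steel pipe 24 mm thick (top at 84 mm) along x, in front of a white housing 170 x 120 mm, 90 mm high (gauge to 98 mm) that begins 87 mm beyond the valve axis. Origin: below the lever axis, at counter level; x towards the housing.
- selector_tip (a point): Point of the arrow, at the far end of the pointer arm, 114 mm from its turning axis, 132 mm above the counter; axes as selector_axis.
- selector (a joint): Angle of the pointer arm about its upright axis (rad, growing counter-clockwise seen from above); 0 points at the middle one of the three seats, +1.2 and -1.2 at the outer two. Adding or taking off 2 pi is the same direction.
- main_axis (a point): Centre of the main valve's lever on its upright turning axis, 132 mm above the counter; it turns with the lever: its -y axis points along the lever to the free end, z up. The lever is a dark steel bar 14 mm wide, 12 mm high (height 126 to 138 mm), reaching 100 mm from the axis, on a hub 32 mm across (top 147 mm).
- main_tip (a point): Free end of the main valve's lever, 100 mm from its axis, 132 mm above the counter; axes as main_axis.
- main_valve (a joint): Angle of the main valve's lever (rad). 0 is shut: lever across the pipe, free end to the robot's right. Opens counter-clockwise seen from above, free end swinging away from the robot, to a stop at 1.571: fully open, in line with the pipe, free end towards the pump housing. About 2 N at mid-lever; stays where left. Starts at 0 to 0.2.
- pot: The mixing pot, loose: aluminium, round, 66 mm across, with a grey lid and a small steel nipple on top, 84 mm high in all, 0.2 to 0.45 kg. Stands upright on one of the three docking seats (its top 106 mm above the counter). The tallest of the three things on the seats. Origin: centre of its underside, z up.
- bowl: Open white bowl, 80 mm across, 42 mm high, loose on another seat. Origin: centre of its underside. Not to be moved.
- cap: Low black rubber cap, 68 mm across, 16 mm high, loose on the remaining seat. Origin: centre of its underside. Not to be moved.
- bottle: Small amber bottle, 36 mm across, 75 mm high, loose on the counter on the robot's side. Origin: centre of its underside. Not to be moved.
- jar: White jar, 64 mm across, 70 mm high, loose to the right. Origin: centre of its underside. Not to be moved.
- carton: Small cardboard box, 55 x 90 x 45 mm high, loose to the left. Origin: centre of its underside. Not to be moved.
- cup: Glass cup, 68 mm across, 75 mm high, loose on the far left. Origin: centre of its underside. Not to be moved.
- spatula: Mixing spatula, 180 mm long, 20 mm wide, 10 mm high, lying flat on the counter on the robot's side. Origin: under its middle. Not to be moved.
Things that resemble listed ones, but are neither listed nor needed, are in the scene too. What is shaped like the pot but green or red is not meant.

How it is judged:
By the outcome, as a careful person would: the job done as asked, in the order asked, and still so for the second after the job is handed in, with the robot touching nothing.
It also fails if it takes over 54 s, if anything falls off the work surface, if the arm or the gripper's body presses on something with over 40 N, if the wrist force passes 120 N, or if a joint passes its speed limit or range.

### The arm

A 6-joint arm with a two-finger parallel gripper is mounted at the origin on the work surface. World frame = base frame: x ahead of the robot, y to its left, z up, the work surface at z = 0. Lengths are in m, angles in rad, forces in N, time in s.
With the tool pointing down it reaches from about 0.375 to 0.9 m from the base axis. Payload 3.1 kg.
Tool frame: the origin (TCP) lies on the mounting face of the last link; the fingertips stand 173 mm ahead of it and the grasp point (between the pads) lies 155 mm ahead of it; z points along the fingers, x is the direction in which the jaws open and shut, and the axes are right-handed (so a half turn about z gives the same grasp; the last joint's range is limited). The gripper opens to 85 mm and grips with 20 to 120 N. Pads are 22 mm wide; open, the fingers measure 114 mm over their backs; the gripper's body (76 mm by 85 mm) begins 54 mm behind the grasp point. The pads swing forward as they close: fully open they stand 13 mm farther back than shut.
Start: joints at [0.965, 0.527, 1.433, -0, 1.181, -0.178], TCP at [0.259, 0.569, 0.405] pointing down, gripper open.
Joint ranges: [-3.08, 3.08], [-0.75, 2.2], [0.22, 2.44], [-1.43, 4.57], [0, 2.65], [-2.85, 2.85]. Speed limits (rad/s): [2.79, 2.79, 3.14, 3.14, 3.14, 3.14].

### API

Orientations are given as [roll, pitch, yaw] about the fixed x, y, z axes, in that order (R = Rz(yaw) Ry(pitch) Rx(roll)).
In Python, from station import sensors, imaging, env gives the robot as it stands.
- The arm moves only by the tool step_arm, never from a script. Its argument "steps" is a list of rows, each an object of numbers: "dx", "dy", "dz": the shift along the tool's x, y, z in units of 0.15 m (1.0 is 0.15 m); "ax", "ay", "az": the turn, a rotation vector about the tool's x, y, z in units of 360 degrees (1.0 is 360 degrees); "hand": the closure, from 0 (fully open) to 1 (shut). A call has 1 to 8 rows; each row is the pose to reach, as a shift and turn from the pose measured when the call began, along the tool's axes at that moment, turning the shorter way round; what a row does not reach only later rows make up. A row lasts 1/8 s, in which the tool goes at most 62.5 mm and 10.7 degrees, less where a joint would pass 70% of its speed; a pose out of reach is approached as far as the arm can. A call with a number of a shift or a turn outside -1 to 1 is refused whole. A call with a gripper value outside its range is refused whole. The fingers move at their own pace and stop on an object; "squeeze" is the grip in N (left out, the last holds). Time passes only in rows, so rows that repeat a pose let the fingers close. It gives the time, the measured TCP pose, the force and the opening at its end, in the units of the state.
- sensors.sense(): the state, without advancing time (a new reading comes with each control period).
- imaging.snapshot(name): name is "scene" or "side" or "wrist"; returns a dict with "color" (400x640x3 uint8, red, green, blue), "fx", "fy", "cx", "cy" (pixels), "rvec" (rotation vector, rad) and "tvec" (3), from world to camera coordinates, as OpenCV has them. Camera axes: x right, y down, z forward; pixel columns grow to the right and rows downward; lengths in m; the calibration is good to about 2 mm. A picture is of the moment at which its call begins. There is no depth.
- env.sign_off(): hands the job in, once; it reports no verdict.
The state is a dict: "clock": time; "q": joint angles; "qd": joint speeds; "tau": joint torques, N m; "tool_pos": TCP position; "tool_rot": TCP orientation; "wrist_force": force on the tool from outside, world axes, zero at the start; "ft_torque": the same for the moment, N m; "finger_gap": opening from 0.0 (shut) to 1.0 (fully open).
Only numpy, scipy, OpenCV 4.12 (cv2) and the standard library are available. Lean on these libraries where they do the work, as an engineer would, in place of code of your own. Each camera call takes 0.05 s, during which the arm holds its last target.

## Working session

There is one attempt and no reset: what is moved stays moved. The work goes in short steps, Python scripts to look and compute and a tool call to move; the robot and the scene stay as the last step left them, time stands still between calls to the robot, and variables do not carry over. Pictures are saved under pics/ and viewed, and the job is handed in when it is done.

Besides the shell and the picture viewer there is one more tool, called after "Call:" as name([rows], argument=value, ...), one row to a line, values as JSON. step_arm: Moves the arm, as the interface text tells. Its arguments: {"type":"object","properties":{"steps":{"type":"array"},"squeeze":{"type":"number"}},"required":["steps"]}

```bash
mkdir -p pics
cat > h.py <<'E'
from station import sensors, imaging, env
import numpy as np, cv2, pickle
def snap(n,tag):
    s=imaging.snapshot(n); pickle.dump(s,open(f'pics/{tag}.pkl','wb')); cv2.imwrite(f'pics/{tag}.png',s['color'][:,:,::-1]); return s
def load(tag): return pickle.load(open(f'pics/{tag}.pkl','rb'))
def K(s): return np.array([[s['fx'],0,s['cx']],[0,s['fy'],s['cy']],[0,0,1]])
def ray(s,u,v,z):
    R=cv2.Rodrigues(np.array(s['rvec'],float))[0]; t=np.array(s['tvec'],float).ravel()
    c=-R.T@t; d=R.T@np.array([(u-s['cx'])/s['fx'],(v-s['cy'])/s['fy'],1]); return c+d*(z-c[2])/d[2]
def proj(s,p):
    return cv2.projectPoints(np.array(p,float).reshape(-1,3),np.array(s['rvec'],float),np.array(s['tvec'],float),K(s),None)[0].reshape(-1,2)
def crop(tag,u0,v0,u1,v1,f,out):
    im=cv2.imread(f'pics/{tag}.png')[v0:v1,u0:u1]; cv2.imwrite(f'pics/{out}.png',cv2.resize(im,None,fx=f,fy=f,interpolation=cv2.INTER_CUBIC))
E
python3 -c "
from h import *
for n in ('scene','side','wrist'): snap(n,n+'0')
print(sensors.sense())"
```

```text
{'clock': 0.15, 'q': array([ 9.64536474e-01,  5.28339528e-01,  1.43358177e+00, -2.11654866e-05,
        1.18142857e+00, -1.78483699e-01]), 'qd': array([ 0.00183429, -0.00270952, -0.00547183, -0.00098759, -0.00154671,
        0.00107694]), 'tau': array([ 7.43389000e-05, -4.42745519e+01, -1.78275865e+01, -3.31748306e-04,
        5.62655812e-03,  1.56757585e-05]), 'tool_pos': array([0.25910416, 0.5684919 , 0.4039131 ]), 'tool_rot': array([-3.14129994e+00,  1.73277216e-03,  1.14302848e+00]), 'wrist_force': array([ 0.35240937,  1.1218705 , -0.23031728]), 'ft_torque': array([ 0.04739618,  0.00593978, -0.01299909]), 'finger_gap': 0.9990961666573005}
```

View pics/scene0.png

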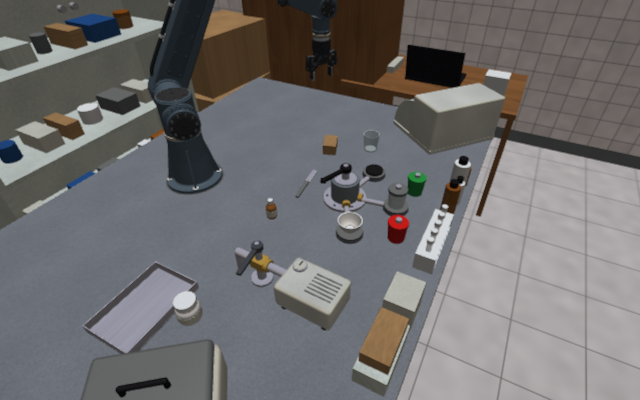

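View pics/side0.png

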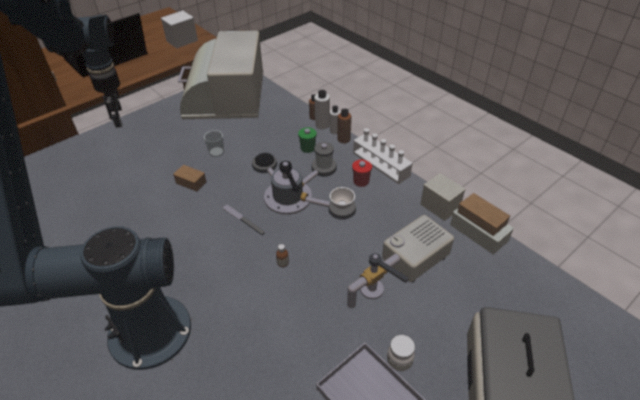

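View pics/wrist0.png

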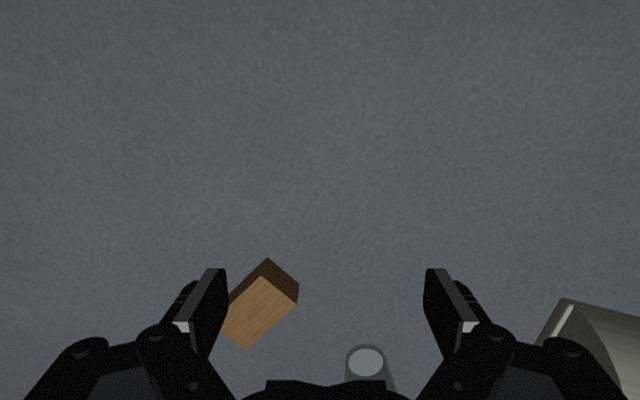

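The scene view shows the distributor at about (345,188). On its seats are the cap (374,172), a grey lidded pot (397,197) and the bowl (349,227). The green (416,184) and red (397,229) lookalikes stand off the seats. The valve is at (260,262). I'll enlarge this area.

```bash
python3 -c "
from h import *
crop('scene0',300,130,460,250,5,'c1'); crop('scene0',220,220,360,325,5,'c2')
crop('side0',220,120,380,240,5,'c3'); crop('side0',330,205,470,310,5,'c4')"
```

```text
(no output)
```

View pics/c1.png

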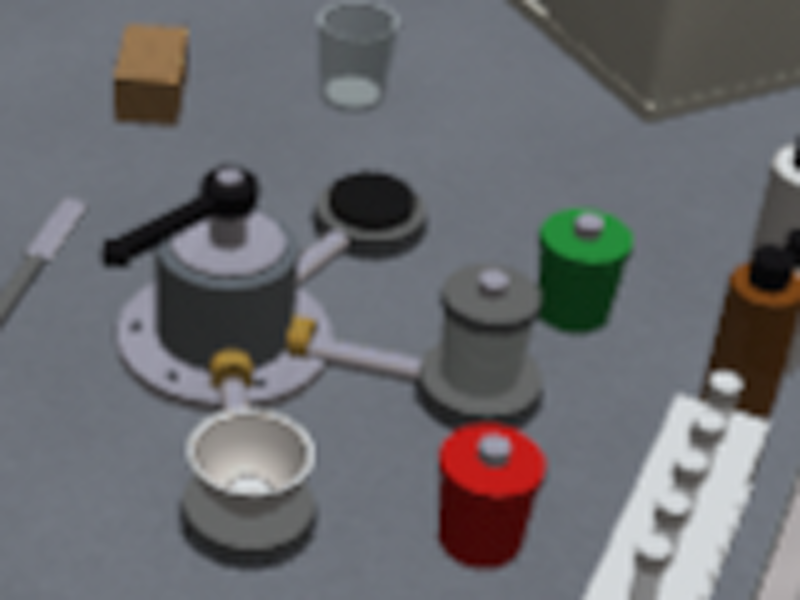

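View pics/c2.png

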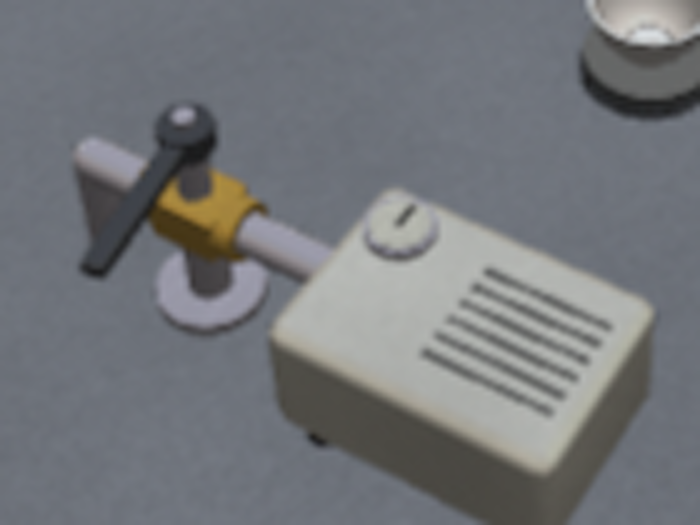

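View pics/c3.png

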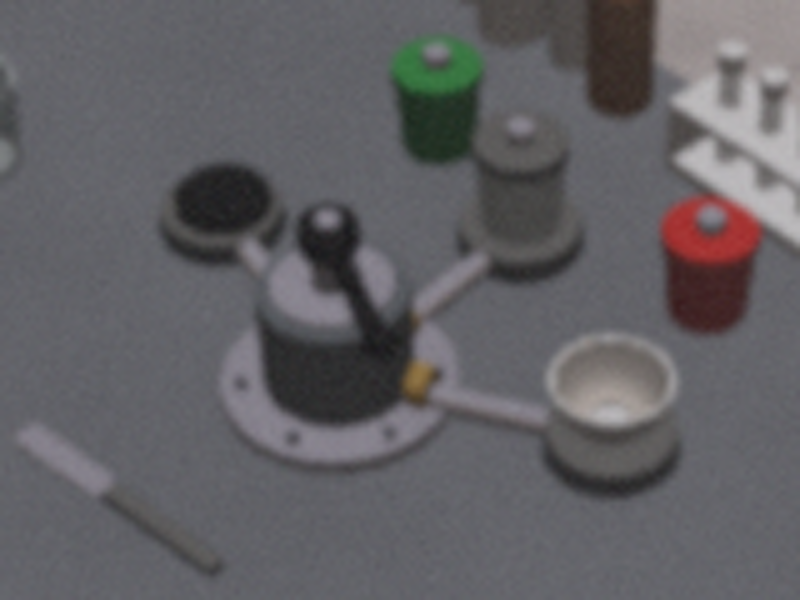

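View pics/c4.png

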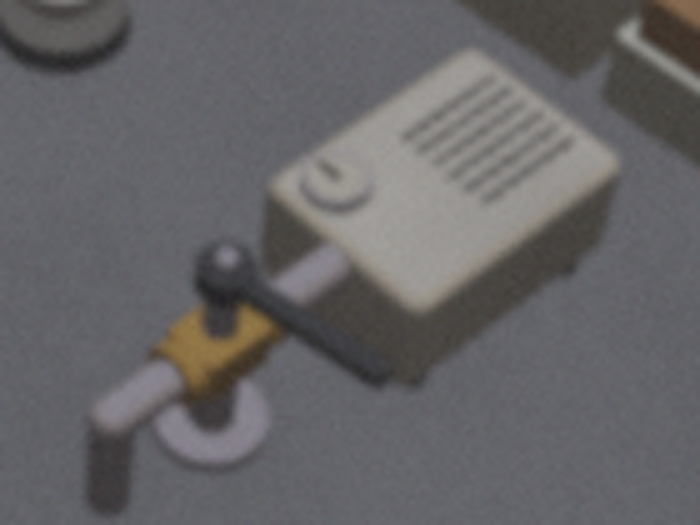

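```bash
python3 -c "
from h import *
S=load('scene0');D=load('side0')
for n,a,b,z in [('hub',(345.8,165.4),(285.4,163.4),.147),('tip',(321.5,180.2),(296.8,189.5),.132),('pot',(398.4,186.8),(324,145.6),.104),
 ('vhub',(256.8,243.4),(375.6,256.4),.147),('vtip',(239,273),(406,280),.132)]:
  print(n,ray(S,*a,z).round(4),ray(D,*b,z).round(4))
  P=[K(s)@np.hstack([cv2.Rodrigues(np.array(s['rvec'],float))[0],np.array(s['tvec'],float).reshape(3,1)]) for s in (S,D)]
  X=cv2.triangulatePoints(P[0],P[1],np.array(a,float),np.array(b,float));print('   tri',(X[:3]/X[3]).ravel().round(4))
for n,b in [('spat',(243,219)),('bottle',(282,262)),('jar',(402,358)),('carton',(190,181)),('cup',(216,152))]: print(n,ray(D,*b,0).round(3))
for n,b in [('bowl',(349.5,233)),('cap',(374,174))]: print(n,ray(S,*b,.02).round(3))
for n,b in [('bowl',(342,210)),('cap',(264.5,163))]: print(n,ray(D,*b,.02).round(3))
"
```

```text
hub [0.5768 0.1462 0.147 ] [0.5727 0.1457 0.147 ]
   tri [0.5751 0.1492 0.1439]
tip [0.5337 0.0524 0.132 ] [0.5346 0.0452 0.132 ]
   tri [0.5351 0.0466 0.133 ]
pot [0.7595 0.1705 0.104 ] [0.7537 0.1719 0.104 ]
   tri [0.7579 0.1767 0.099 ]
vhub [ 0.5228 -0.291   0.147 ] [ 0.5177 -0.2926  0.147 ]
   tri [ 0.5205 -0.2897  0.1431]
vtip [ 0.533 -0.384  0.132] [ 0.5296 -0.387   0.132 ]
   tri [ 0.5317 -0.3847  0.1294]
spat [0.407 0.165 0.   ]
bottle [ 0.393 -0.05   0.   ]
jar [ 0.429 -0.483  0.   ]
carton [0.375 0.431 0.   ]
cup [0.526 0.503 0.   ]
bowl [ 0.674 -0.023  0.02 ]
cap [0.622 0.313 0.02 ]
bowl [ 0.652 -0.027  0.02 ]
cap [0.607 0.317 0.02 ]
```

The grey lidded pot on the middle seat (scene (397,197)) fits the description: it is aluminium, it is the tallest thing on the seats, and it measures 0.184 m from the drum axis. The green and red ones are not meant. The seat to its left holds the cap and the one to its right holds the bowl. The pointer is at about -112° in world axes and the pot at about +8°. I'll move over and refine this with the wrist camera.

```bash
cat >> h.py <<'E'
from scipy.spatial.transform import Rotation as Ro
def st():
    s=sensors.sense(); return np.array(s['tool_pos']),Ro.from_euler('xyz',s['tool_rot']),s
def rows(targets,hand=None):
    p,R,s=st()
    print('t',round(s['clock'],2),'pos',p.round(4),'rpy',np.degrees(s['tool_rot']).round(1),'F',np.round(s['wrist_force'],1),'gap',round(s['finger_gap'],2))
    for (x,y,z,yaw) in targets:
        d=R.inv().apply(np.array([x,y,z])-p)/.15
        w=(R.inv()*Ro.from_euler('xyz',[np.pi,0,np.radians(yaw)])).as_rotvec()/(2*np.pi)
        print(dict(zip(['dx','dy','dz','ax','ay','az'],[float(v) for v in np.r_[d,w].round(3)])))
def polar(c,r,th): return c[0]+r*np.cos(np.radians(th)),c[1]+r*np.sin(np.radians(th))
E
python3 -c "
from h import *
s=load('wrist0');R=cv2.Rodrigues(np.array(s['rvec'],float))[0];print('cam',-R.T@np.array(s['tvec'],float).ravel(),R[2],R[0])
rows([(.36,.40,.44,22),(.42,.35,.44,22),(.50,.25,.44,-22),(.545,.073,.44,-22)])"
```

```text
cam [0.18338211 0.60312871 0.37178998] [ 0.29436789 -0.13470016 -0.9461519 ] [ 4.14508392e-01  9.10045293e-01 -5.97459053e-04]
t 0.15 pos [0.2591 0.5685 0.4039] rpy [-1.80e+02  1.00e-01  6.55e+01] F [ 0.4  1.1 -0.2] gap 1.0
{'dx': -0.743, 'dy': 1.078, 'dz': -0.24, 'ax': 0.0, 'ay': 0.0, 'az': 0.121}
{'dx': -0.881, 'dy': 1.58, 'dz': -0.24, 'ax': 0.0, 'ay': 0.0, 'az': 0.121}
{'dx': -1.266, 'dy': 2.342, 'dz': -0.239, 'ax': 0.0, 'ay': 0.0, 'az': 0.243}
{'dx': -2.215, 'dy': 3.104, 'dz': -0.238, 'ax': 0.0, 'ay': 0.0, 'az': 0.243}
```

Call:
step_arm([
  {"dx":-0.7,"dy":1.0,"dz":-0.24,"az":0.12},
  {"dx":-0.7,"dy":1.0,"dz":-0.24,"az":0.12},
  {"dx":-0.7,"dy":1.0,"dz":-0.24,"az":0.12},
  {"dx":-0.7,"dy":1.0,"dz":-0.24,"az":0.12},
])

```text
invalid input
```

```bash
python3 -c "
from h import *
rows([(.545,.073,.44,-22)])"
```

```text
t 0.15 pos [0.2591 0.5685 0.4039] rpy [-1.80e+02  1.00e-01  6.55e+01] F [ 0.4  1.1 -0.2] gap 1.0
{'dx': -2.215, 'dy': 3.104, 'dz': -0.238, 'ax': 0.0, 'ay': 0.0, 'az': 0.243}
```

Call:
step_arm([
  {"dx":-0.7,"dy":1.0,"dz":-0.24,"ax":0,"ay":0,"az":0.12,"hand":0},
  {"dx":-0.7,"dy":1.0,"dz":-0.24,"ax":0,"ay":0,"az":0.12,"hand":0},
  {"dx":-0.7,"dy":1.0,"dz":-0.24,"ax":0,"ay":0,"az":0.12,"hand":0},
  {"dx":-0.7,"dy":1.0,"dz":-0.24,"ax":0,"ay":0,"az":0.12,"hand":0},
])

```text
clock: 0.65
tool_pos: [0.3542, 0.4077, 0.4409]
tool_rot: [3.14, 0.0, 0.381]
wrist_force: [0.3, 1.6, -0.4]
finger_gap: 1.0
```

```bash
python3 -c "
from h import *
rows([(.545,.073,.44,-22)])"
```

```text
t 0.65 pos [0.3542 0.4077 0.4409] rpy [179.9   0.   21.8] F [ 0.3  1.6 -0.4] gap 1.0
{'dx': 0.351, 'dy': 2.544, 'dz': 0.01, 'ax': 0.0, 'ay': -0.0, 'az': 0.122}
```

Call:
step_arm([
  {"dx":0.3,"dy":1.0,"dz":0,"ax":0,"ay":0,"az":0.12,"hand":0.4},
  {"dx":0.3,"dy":1.0,"dz":0,"ax":0,"ay":0,"az":0.12,"hand":0.4},
  {"dx":0.3,"dy":1.0,"dz":0,"ax":0,"ay":0,"az":0.12,"hand":0.4},
  {"dx":0.3,"dy":1.0,"dz":0,"ax":0,"ay":0,"az":0.12,"hand":0.4},
])

```text
clock: 1.15
tool_pos: [0.4536, 0.283, 0.4409]
tool_rot: [3.14, -0.001, -0.368]
wrist_force: [-0.9, -0.1, -0.5]
finger_gap: 0.607
```

```bash
python3 -c "
from h import *
rows([(.545,.073,.44,-22)])
snap('wrist','w1')"
```

```text
t 1.15 pos [0.4536 0.283  0.4409] rpy [ 1.799e+02 -1.000e-01 -2.110e+01] F [-0.9 -0.1 -0.5] gap 0.61
{'dx': 1.072, 'dy': 1.088, 'dz': 0.009, 'ax': 0.0, 'ay': -0.0, 'az': 0.003}
```

View pics/w1.png

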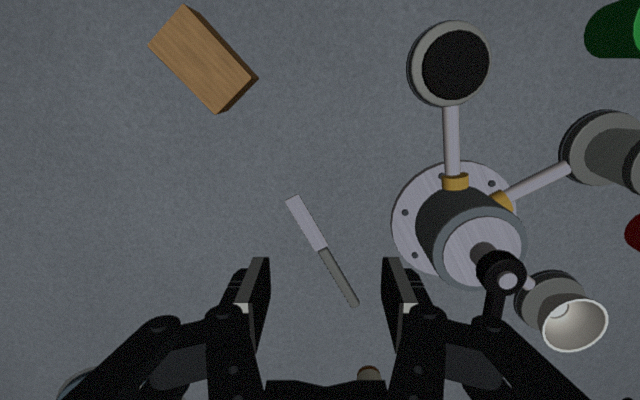

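The wrist view shows the cap's seat at (449,63), the hub top at (507,281), the bowl rim at (575,325) and the pot's seat at the right edge.

```bash
python3 -c "
from h import *
s=load('w1')
cap=ray(s,450,63,.036);hub=ray(s,508,281,.147);bowl=ray(s,575,325,.064)
drum=ray(s,484,251,.094)
for n,p in [('cap',cap),('hub',hub),('bowl',bowl),('drum',drum)]: print(n,p.round(4))
for n,p in [('cap',cap),('bowl',bowl)]:
  d=(p-drum)[:2]; print(n,np.linalg.norm(d),np.degrees(np.arctan2(d[1],d[0])))
"
```

```text
cap [0.6087 0.3334 0.036 ]
hub [0.5747 0.1503 0.147 ]
bowl [ 0.6672 -0.0067  0.064 ]
drum [0.5772 0.1514 0.094 ]
cap 0.1846456677014282 80.18207421057124
bowl 0.1819689932341622 -60.362995111331905
```

Call:
step_arm([
  {"dx":0.9,"dy":0.95,"dz":0,"ax":0,"ay":0,"az":0.003,"hand":0.5},
  {"dx":0.9,"dy":0.95,"dz":0,"ax":0,"ay":0,"az":0.003,"hand":0.5},
  {"dx":0.9,"dy":0.95,"dz":0,"ax":0,"ay":0,"az":0.003,"hand":0.5},
  {"dx":0.9,"dy":0.95,"dz":0,"ax":0,"ay":0,"az":0.003,"hand":0.5},
  {"dx":0.9,"dy":0.95,"dz":0,"ax":0,"ay":0,"az":0.003,"hand":0.5},
])

```text
clock: 1.82
tool_pos: [0.527, 0.1019, 0.4408]
tool_rot: [3.14, 0.001, -0.389]
wrist_force: [-0.4, -0.3, 0.2]
finger_gap: 0.498
```

```bash
python3 -c "
from h import *
rows([(.545,.073,.44,-22)])
snap('wrist','w2')"
```

```text
t 1.82 pos [0.527  0.1019 0.4408] rpy [179.9   0.  -22.3] F [-0.4 -0.3  0.2] gap 0.5
{'dx': 0.184, 'dy': 0.133, 'dz': 0.006, 'ax': 0.0, 'ay': 0.0, 'az': -0.001}
```

View pics/w2.png

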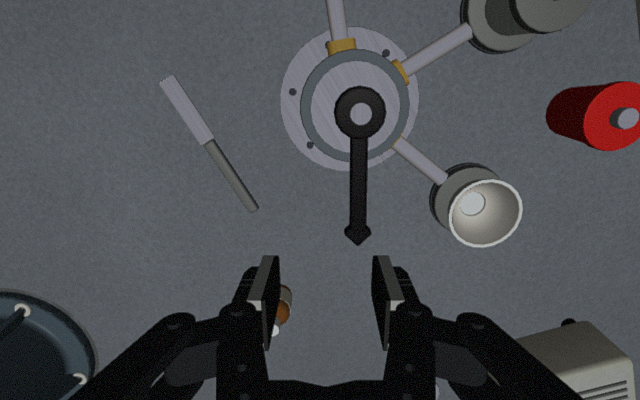

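The wrist view now shows the pointer in full: hub (361,113), tip (358,244). The drum top centre is at (354,103), the bowl rim at (485,213) and the pot's seat at the top right.

```bash
python3 -c "
from h import *
s=load('w2')
hub=ray(s,361,113,.147);tip=ray(s,358,244,.134);bowl=ray(s,485,213,.064);drum=ray(s,354,104,.094)
for n,p in [('tip',tip),('hub',hub),('bowl',bowl),('drum',drum)]: print(n,p.round(4))
d=(tip-hub)[:2]; print(np.linalg.norm(d),np.degrees(np.arctan2(d[1],d[0])))
d=(bowl-hub)[:2]; print(np.linalg.norm(d),np.degrees(np.arctan2(d[1],d[0])))
a=ray(s,405,70,.022);b=ray(s,470,33,.022);print(a,b,np.degrees(np.arctan2(*(b-a)[[1,0]])))
c=(.5765,.149)
rows([(*polar(c,.085,-112),.36,-22),(*polar(c,.085,-112),.288,-22)])
"
```

```text
tip [0.5346 0.0439 0.134 ]
hub [0.5753 0.1498 0.147 ]
bowl [ 0.6673 -0.0077  0.064 ]
drum [0.5756 0.1534 0.094 ]
0.11339637467967725 -111.0357773622689
0.18243080351220076 -59.699371976525434
[0.64126553 0.15946175 0.022     ] [0.71344406 0.16799457 0.022     ] 6.742120982143803
t 1.88 pos [0.5266 0.1028 0.4409] rpy [ 1.799e+02  1.000e-01 -2.220e+01] F [-0.8  0.   0.7] gap 0.5
{'dx': 0.194, 'dy': 0.155, 'dz': 0.539, 'ax': 0.0, 'ay': 0.0, 'az': -0.001}
{'dx': 0.195, 'dy': 0.154, 'dz': 1.019, 'ax': 0.0, 'ay': 0.0, 'az': -0.001}
```

Call:
step_arm([
  {"dx":0.19,"dy":0.15,"dz":0.5,"ax":0,"ay":0,"az":-0.003,"hand":0.5},
  {"dx":0.19,"dy":0.15,"dz":0.5,"ax":0,"ay":0,"az":-0.003,"hand":0.5},
  {"dx":0.19,"dy":0.15,"dz":0.8,"ax":0,"ay":0,"az":-0.003,"hand":0.5},
  {"dx":0.19,"dy":0.15,"dz":1.0,"ax":0,"ay":0,"az":-0.003,"hand":0.5},
  {"dx":0.19,"dy":0.15,"dz":1.0,"ax":0,"ay":0,"az":-0.003,"hand":0.6},
  {"dx":0.19,"dy":0.15,"dz":1.0,"ax":0,"ay":0,"az":-0.003,"hand":0.65},
], squeeze=20)

```text
clock: 2.62
tool_pos: [0.5444, 0.0722, 0.2919]
tool_rot: [3.141, -0.0, -0.367]
wrist_force: [-0.1, 0.0, 0.7]
finger_gap: 0.352
```

```bash
python3 -c "
from h import *
c=(.5755,.150)
rows([(*polar(c,.085,t),.288,t+90) for t in (-103,-95,-87,-79,-71,-63,-55,-47)])
snap('wrist','w3')"
```

```text
t 2.62 pos [0.5444 0.0722 0.2919] rpy [179.9  -0.  -21. ] F [-0.1  0.   0.7] gap 0.35
{'dx': 0.086, 'dy': 0.003, 'dz': 0.026, 'ax': 0.0, 'ay': -0.0, 'az': -0.022}
{'dx': 0.164, 'dy': -0.014, 'dz': 0.026, 'ax': 0.0, 'ay': -0.0, 'az': -0.044}
{'dx': 0.238, 'dy': -0.041, 'dz': 0.026, 'ax': 0.0, 'ay': -0.0, 'az': -0.067}
{'dx': 0.308, 'dy': -0.078, 'dz': 0.026, 'ax': 0.0, 'ay': -0.0, 'az': -0.089}
{'dx': 0.372, 'dy': -0.124, 'dz': 0.026, 'ax': 0.0, 'ay': -0.0, 'az': -0.111}
{'dx': 0.429, 'dy': -0.179, 'dz': 0.026, 'ax': 0.0, 'ay': -0.0, 'az': -0.133}
{'dx': 0.477, 'dy': -0.241, 'dz': 0.026, 'ax': 0.0, 'ay': 0.0, 'az': -0.156}
{'dx': 0.517, 'dy': -0.31, 'dz': 0.026, 'ax': 0.0, 'ay': 0.0, 'az': -0.178}
```

View pics/w3.png

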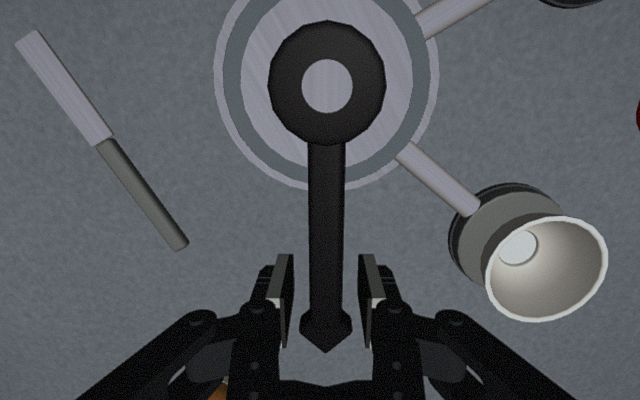

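The fingers straddle the pointer bar at (326,270), centred. I'll swing it counter-clockwise.

Call:
step_arm([
  {"dx":0.086,"dy":0.003,"dz":0.02,"ax":0,"ay":0,"az":-0.022,"hand":0.65},
  {"dx":0.164,"dy":-0.014,"dz":0.02,"ax":0,"ay":0,"az":-0.044,"hand":0.65},
  {"dx":0.238,"dy":-0.041,"dz":0.02,"ax":0,"ay":0,"az":-0.067,"hand":0.65},
  {"dx":0.308,"dy":-0.078,"dz":0.02,"ax":0,"ay":0,"az":-0.089,"hand":0.65},
  {"dx":0.372,"dy":-0.124,"dz":0.02,"ax":0,"ay":0,"az":-0.111,"hand":0.65},
  {"dx":0.43,"dy":-0.18,"dz":0.02,"ax":0,"ay":0,"az":-0.133,"hand":0.65},
  {"dx":0.477,"dy":-0.24,"dz":0.02,"ax":0,"ay":0,"az":-0.156,"hand":0.65},
  {"dx":0.517,"dy":-0.31,"dz":0.02,"ax":0,"ay":0,"az":-0.178,"hand":0.65},
])

```text
clock: 3.68
tool_pos: [0.6333, 0.0882, 0.291]
tool_rot: [3.141, 0.0, 0.756]
wrist_force: [-2.8, 1.3, -0.3]
finger_gap: 0.353
```

```bash
python3 -c "
from h import *
c=(.5755,.150)
rows([(*polar(c,.085,t),.288,t+90) for t in (-43,-36,-29,-22,-16,-10,-5)])
snap('wrist','w4')"
```

```text
t 3.67 pos [0.6333 0.0882 0.291 ] rpy [180.    0.   43.3] F [-2.8  1.3 -0.3] gap 0.35
{'dx': 0.039, 'dy': 0.001, 'dz': 0.02, 'ax': 0.0, 'ay': 0.0, 'az': -0.01}
{'dx': 0.107, 'dy': -0.007, 'dz': 0.02, 'ax': 0.0, 'ay': 0.0, 'az': -0.03}
{'dx': 0.174, 'dy': -0.024, 'dz': 0.02, 'ax': 0.0, 'ay': 0.0, 'az': -0.049}
{'dx': 0.239, 'dy': -0.049, 'dz': 0.02, 'ax': 0.0, 'ay': 0.0, 'az': -0.069}
{'dx': 0.291, 'dy': -0.077, 'dz': 0.02, 'ax': 0.0, 'ay': 0.0, 'az': -0.085}
{'dx': 0.341, 'dy': -0.11, 'dz': 0.02, 'ax': 0.0, 'ay': 0.0, 'az': -0.102}
{'dx': 0.379, 'dy': -0.141, 'dz': 0.02, 'ax': 0.0, 'ay': 0.0, 'az': -0.116}
```

View pics/w4.png

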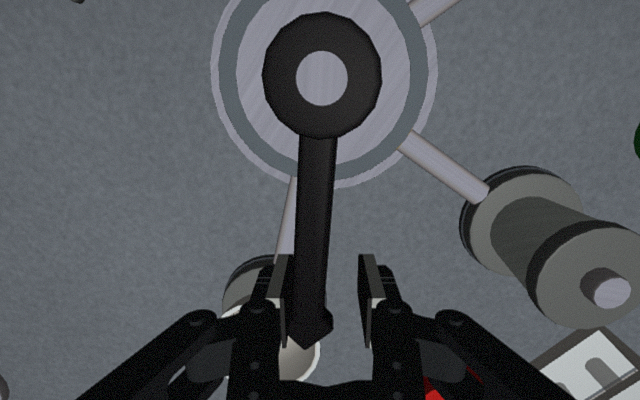

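The pointer is following. The pot's nipple is now in view at (612,290) and the hub at (322,78).

```bash
python3 -c "
from h import *
s=load('w4')
hub=ray(s,322,78,.147)
for p in (ray(s,610,291,.106),ray(s,613,291,.103)):
  d=(p-hub)[:2]; print(hub.round(4),p.round(4),np.linalg.norm(d),np.degrees(np.arctan2(d[1],d[0])))
a=ray(s,405,138,.022);b=ray(s,474,196,.025);print(np.degrees(np.arctan2(*(b-a)[[1,0]])))
"
```

```text
[0.5747 0.1494 0.147 ] [0.7535 0.1761 0.106 ] 0.18070567236050794 8.496074518024946
[0.5747 0.1494 0.147 ] [0.7581 0.1777 0.103 ] 0.1855253594111433 8.779170054141868
5.080062728669125
```

Call:
step_arm([
  {"dx":0.05,"dy":0.001,"dz":0.02,"ax":0,"ay":0,"az":-0.013,"hand":0.65},
  {"dx":0.107,"dy":-0.007,"dz":0.02,"ax":0,"ay":0,"az":-0.03,"hand":0.65},
  {"dx":0.174,"dy":-0.024,"dz":0.02,"ax":0,"ay":0,"az":-0.049,"hand":0.65},
  {"dx":0.239,"dy":-0.049,"dz":0.02,"ax":0,"ay":0,"az":-0.069,"hand":0.65},
  {"dx":0.291,"dy":-0.077,"dz":0.02,"ax":0,"ay":0,"az":-0.085,"hand":0.65},
  {"dx":0.341,"dy":-0.11,"dz":0.02,"ax":0,"ay":0,"az":-0.102,"hand":0.65},
  {"dx":0.379,"dy":-0.141,"dz":0.02,"ax":0,"ay":0,"az":-0.116,"hand":0.65},
])

```text
clock: 4.6
tool_pos: [0.6597, 0.1441, 0.2896]
tool_rot: [-3.141, 0.0, 1.49]
wrist_force: [-5.1, -0.5, 3.2]
finger_gap: 0.351
```

```bash
python3 -c "
from h import *
c=(.5755,.150)
rows([(*polar(c,.085,t),.288,t+90) for t in (0,4,8,9,10)])
snap('wrist','w5')"
```

```text
t 4.6 pos [0.6597 0.1441 0.2896] rpy [-180.     0.    85.4] F [-5.1 -0.5  3.2] gap 0.35
{'dx': 0.04, 'dy': 0.002, 'dz': 0.011, 'ax': -0.0, 'ay': 0.0, 'az': -0.013}
{'dx': 0.079, 'dy': -0.002, 'dz': 0.011, 'ax': -0.0, 'ay': 0.0, 'az': -0.024}
{'dx': 0.118, 'dy': -0.01, 'dz': 0.011, 'ax': -0.0, 'ay': 0.0, 'az': -0.035}
{'dx': 0.128, 'dy': -0.012, 'dz': 0.011, 'ax': -0.0, 'ay': 0.0, 'az': -0.038}
{'dx': 0.137, 'dy': -0.014, 'dz': 0.011, 'ax': -0.0, 'ay': 0.0, 'az': -0.041}
```

View pics/w5.png

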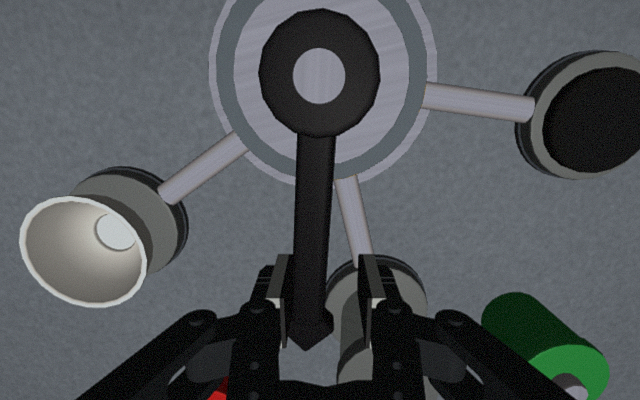

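Call:
step_arm([
  {"dx":0.04,"dy":0.002,"dz":0.01,"ax":0,"ay":0,"az":-0.013,"hand":0.65},
  {"dx":0.079,"dy":-0.002,"dz":0.01,"ax":0,"ay":0,"az":-0.024,"hand":0.65},
  {"dx":0.124,"dy":-0.011,"dz":0.01,"ax":0,"ay":0,"az":-0.037,"hand":0.65},
  {"dx":0.124,"dy":-0.011,"dz":0.01,"ax":0,"ay":0,"az":-0.037,"hand":0.7},
  {"dx":0.124,"dy":-0.011,"dz":0.01,"ax":0,"ay":0,"az":-0.037,"hand":0.76},
  {"dx":0.124,"dy":-0.011,"dz":0.01,"ax":0,"ay":0,"az":-0.037,"hand":0.82},
  {"dx":0.124,"dy":-0.011,"dz":0.01,"ax":0,"ay":0,"az":-0.037,"hand":0.85},
  {"dx":0.124,"dy":-0.011,"dz":0.01,"ax":0,"ay":0,"az":-0.037,"hand":0.85},
], squeeze=20)

```text
clock: 5.65
tool_pos: [0.6598, 0.1633, 0.2888]
tool_rot: [3.14, 0.0, 1.724]
wrist_force: [-4.6, -2.0, 5.0]
finger_gap: 0.168
```

```bash
python3 -c "
from h import *
c=(.5755,.150)
rows([(*polar(c,.085,t),.288,t+90) for t in (8.7,)])
snap('wrist','w6')"
```

```text
t 5.65 pos [0.6598 0.1633 0.2888] rpy [179.9   0.   98.8] F [-4.6 -2.   5. ] gap 0.17
{'dx': -0.003, 'dy': -0.002, 'dz': 0.006, 'ax': 0.0, 'ay': 0.0, 'az': 0.0}
```

View pics/w6.png

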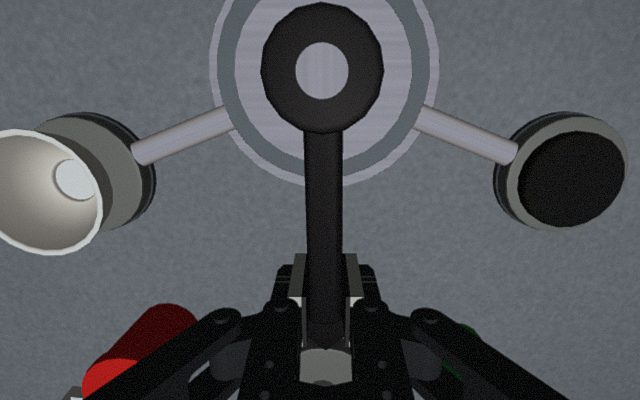

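The bar is centred between the pads, and the outer pipes lie symmetrically on either side of it. The nipple shows directly under the tip at (320,385). I'll open and lift.

Call:
step_arm([
  {"dx":0,"dy":0,"dz":0,"ax":0,"ay":0,"az":0,"hand":0.6},
  {"dx":0,"dy":0,"dz":0,"ax":0,"ay":0,"az":0,"hand":0.5},
  {"dx":0,"dy":0,"dz":0,"ax":0,"ay":0,"az":0,"hand":0.5},
  {"dx":0,"dy":0,"dz":-0.3,"ax":0,"ay":0,"az":0,"hand":0.5},
  {"dx":0,"dy":0,"dz":-0.7,"ax":0,"ay":0,"az":0,"hand":0.5},
  {"dx":-0.6,"dy":-0.6,"dz":-1,"ax":0,"ay":0,"az":0,"hand":0.5},
  {"dx":-0.6,"dy":-0.6,"dz":-1,"ax":0,"ay":0,"az":0,"hand":0.5},
  {"dx":-0.6,"dy":-0.6,"dz":-1,"ax":0,"ay":0,"az":0,"hand":0.5},
])

```text
clock: 6.7
tool_pos: [0.583, 0.0586, 0.4405]
tool_rot: [3.138, 0.001, 1.721]
wrist_force: [0.2, 1.1, -0.7]
finger_gap: 0.501
```

```bash
python3 -c "
from h import *
rows([(.52,-.25,.44,10)])
snap('wrist','w7');snap('scene','s7');snap('side','d7')
crop('s7',300,130,460,250,5,'c7');crop('d7',220,120,380,240,5,'c8')"
```

```text
t 6.7 pos [0.583  0.0586 0.4405] rpy [1.798e+02 1.000e-01 9.860e+01] F [ 0.2  1.1 -0.7] gap 0.5
{'dx': -1.971, 'dy': -0.723, 'dz': 0.003, 'ax': 0.001, 'ay': -0.0, 'az': 0.246}
```

View pics/w7.png

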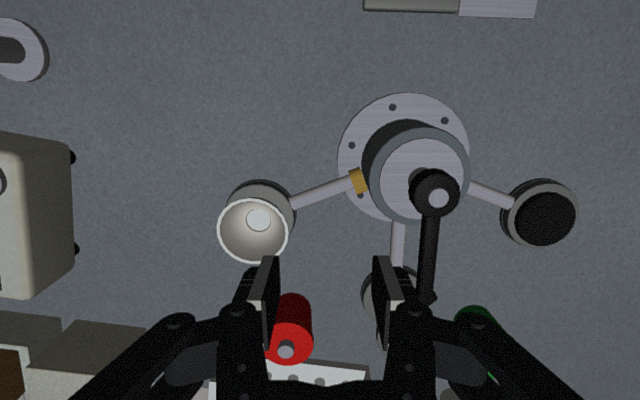

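View pics/c7.png

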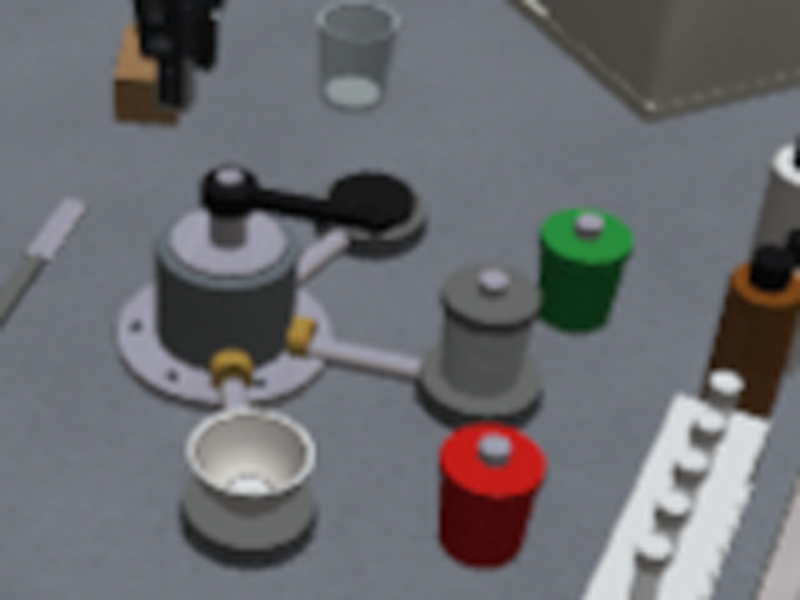

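View pics/c8.png

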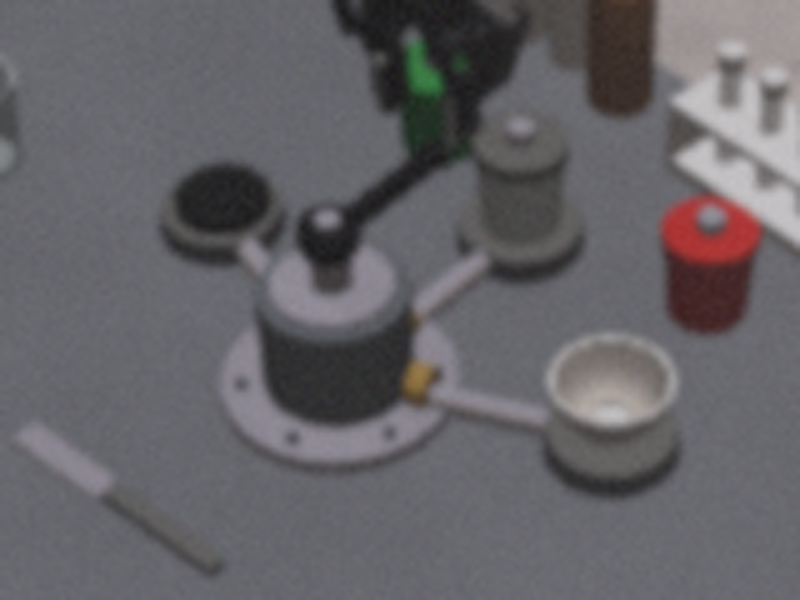

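The wrist view shows the hub at (438,198), the tip at (428,303), the cap top at (543,218) and the bowl rim at (252,231). The pot and its neighbours look unmoved.

```bash
python3 -c "
from h import *
s=load('w7');A=lambda p,q: (round(float(np.linalg.norm((q-p)[:2])),4),round(float(np.degrees(np.arctan2(*(q-p)[[1,0]]))),2))
hub=ray(s,438,198,.147);tip=ray(s,428,304,.133);print(hub,tip,A(hub,tip))
print('cap',A(hub,ray(s,543,218,.038)),'bowl',A(hub,ray(s,252,231,.064)))
S=load('s7');D=load('d7')
h=ray(S,345.8,165.4,.147);t=ray(S,300+392/5,130+214/5,.132);print(h,t,A(h,t),A(h,ray(S,398.4,186.8,.104)))
c=np.array([.575,.15,0])
for s_,n in((S,'s'),(D,'d')):
  print(n,proj(s_,[[c[0]+.114*np.cos(a),c[1]+.114*np.sin(a),.132] for a in np.radians([4,8.7,13])]))
"
```

```text
[0.57466126 0.14874542 0.147     ] [0.68293715 0.17200505 0.133     ] (0.1107, 12.12)
cap (0.1733, 77.9) bowl (0.1829, -60.16)
[0.57679775 0.14619814 0.147     ] [0.68361214 0.17682707 0.132     ] (0.1111, 16.0) (0.1843, 7.57)
s [[377.74826241 176.1569616 ]
 [378.48726033 174.61435215]
 [378.95972218 173.17958916]]
d [[311.67646595 149.29276403]
 [309.55341081 148.0708784 ]
 [307.48416817 147.0603371 ]]
```

```bash
python3 -c "
from h import *
crop('w7',350,150,510,330,4,'c9')
s=load('w7');im=cv2.imread('pics/w7.png')
c=np.array([.575,.149])
for a,col in ((8.7,(0,0,255)),(12,(0,255,0))):
  r=np.radians(a)
  print(a,proj(s,[[c[0]+k*np.cos(r),c[1]+k*np.sin(r),.139] for k in (0.03,.06,.09,.114)]).round(1).tolist())
"
```

```text
8.7 [[431.5, 228.7], [428.1, 260.0], [425.0, 289.3], [422.5, 311.4]]
12 [[433.6, 228.7], [432.1, 259.9], [430.7, 289.1], [429.6, 311.2]]
```

View pics/c9.png

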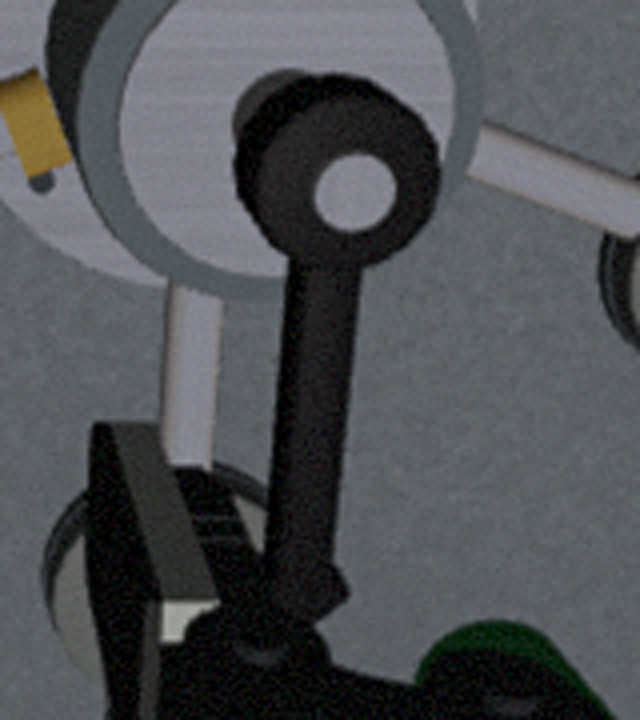

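The bar's centreline in the crop, from (431,217) to (425,290), matches 9–10°. My earlier tip pixel was partly hidden by the finger. The pointer is on the pot, so now the valve.

Call:
step_arm([
  {"dx":-1,"dy":-0.36,"dz":0,"ax":0,"ay":0,"az":0.12,"hand":0.5},
  {"dx":-1,"dy":-0.36,"dz":0,"ax":0,"ay":0,"az":0.12,"hand":0.5},
  {"dx":-1,"dy":-0.36,"dz":0,"ax":0,"ay":0,"az":0.12,"hand":0.5},
  {"dx":-1,"dy":-0.36,"dz":0,"ax":0,"ay":0,"az":0.12,"hand":0.5},
])

```text
clock: 7.35
tool_pos: [0.5552, -0.0976, 0.4374]
tool_rot: [3.141, -0.002, 0.965]
wrist_force: [-0.1, -0.2, 0.2]
finger_gap: 0.502
```

```bash
python3 -c "
from h import *
rows([(.52,-.25,.44,7)])"
```

```text
t 7.35 pos [ 0.5552 -0.0976  0.4374] rpy [ 1.799e+02 -1.000e-01  5.530e+01] F [-0.1 -0.2  0.2] gap 0.5
{'dx': -0.969, 'dy': 0.386, 'dz': -0.019, 'ax': 0.0, 'ay': -0.0, 'az': 0.134}
```

Call:
step_arm([
  {"dx":-0.97,"dy":0.39,"dz":0,"ax":0,"ay":0,"az":0.134,"hand":0.5},
  {"dx":-0.97,"dy":0.39,"dz":0,"ax":0,"ay":0,"az":0.134,"hand":0.5},
  {"dx":-0.97,"dy":0.39,"dz":0,"ax":0,"ay":0,"az":0.134,"hand":0.5},
  {"dx":-0.97,"dy":0.39,"dz":0,"ax":0,"ay":0,"az":0.134,"hand":0.5},
  {"dx":-0.97,"dy":0.39,"dz":0,"ax":0,"ay":0,"az":0.134,"hand":0.5},
])

```text
clock: 7.98
tool_pos: [0.5218, -0.2507, 0.4357]
tool_rot: [-3.139, -0.002, 0.12]
wrist_force: [-0.1, -0.0, -0.6]
finger_gap: 0.503
```

```bash
python3 -c "
from h import *
rows([(.53,-.36,.44,7)])
snap('wrist','w8')"
```

```text
t 7.97 pos [ 0.5218 -0.2507  0.4357] rpy [-1.799e+02 -1.000e-01  6.900e+00] F [-0.1 -0.  -0.6] gap 0.5
{'dx': -0.033, 'dy': 0.73, 'dz': -0.03, 'ax': -0.0, 'ay': -0.0, 'az': -0.0}
```

View pics/w8.png

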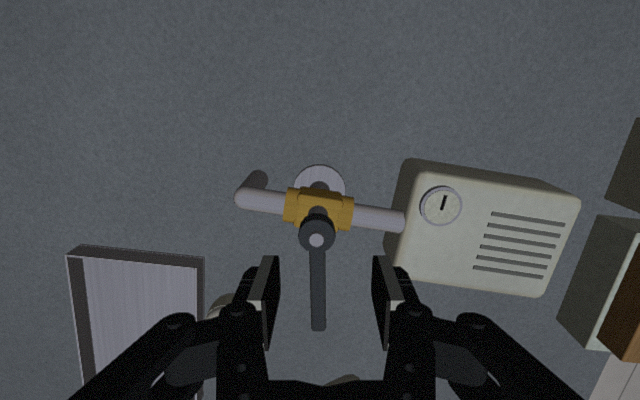

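The wrist view shows the lever with its hub at (316,240) and tip at (318,330). The pipe runs from (250,199) to (400,220).

```bash
python3 -c "
from h import *
s=load('w8');A=lambda p,q: (round(float(np.linalg.norm((q-p)[:2])),4),round(float(np.degrees(np.arctan2(*(q-p)[[1,0]]))),2))
hub=ray(s,316,240,.147);tip=ray(s,318,330,.136);print(hub,tip,A(hub,tip))
print('pipe',A(ray(s,250,199,.078),ray(s,400,220,.078)))
c=hub[:2]
rows([(*polar(c,.08,-83),.36,7),(*polar(c,.08,-83),.288,7)])
"
```

```text
[ 0.51969471 -0.28857105  0.147     ] [ 0.53225895 -0.38606272  0.136     ] (0.0983, -82.66)
pipe (0.1531, -1.65)
t 8.03 pos [ 0.5218 -0.2504  0.4358] rpy [-1.799e+02 -1.000e-01  6.800e+00] F [-0.9  0.2  0.1] gap 0.5
{'dx': -0.043, 'dy': 0.786, 'dz': 0.503, 'ax': -0.0, 'ay': -0.0, 'az': -0.001}
{'dx': -0.044, 'dy': 0.787, 'dz': 0.983, 'ax': -0.0, 'ay': -0.0, 'az': -0.001}
```

Call:
step_arm([
  {"dx":-0.043,"dy":0.787,"dz":0.3,"ax":0,"ay":0,"az":0,"hand":0.5},
  {"dx":-0.043,"dy":0.787,"dz":0.4,"ax":0,"ay":0,"az":0,"hand":0.5},
  {"dx":-0.043,"dy":0.787,"dz":0.5,"ax":0,"ay":0,"az":0,"hand":0.5},
  {"dx":-0.043,"dy":0.787,"dz":0.7,"ax":0,"ay":0,"az":0,"hand":0.5},
  {"dx":-0.043,"dy":0.787,"dz":0.98,"ax":0,"ay":0,"az":0,"hand":0.5},
  {"dx":-0.043,"dy":0.787,"dz":0.98,"ax":0,"ay":0,"az":0,"hand":0.6},
  {"dx":-0.043,"dy":0.787,"dz":0.98,"ax":0,"ay":0,"az":0,"hand":0.65},
])

```text
clock: 8.9
tool_pos: [0.5306, -0.3675, 0.2893]
tool_rot: [-3.14, -0.003, 0.12]
wrist_force: [-0.0, 1.1, 1.1]
finger_gap: 0.349
```

```bash
python3 -c "
from h import *
c=(.5197,-.289)
rows([(*polar(c,.08,t),.288,t+90) for t in (-76,-68,-60,-52,-44,-36,-28,-20)])
snap('wrist','w9')"
```

```text
t 8.9 pos [ 0.5306 -0.3675  0.2893] rpy [-1.799e+02 -1.000e-01  6.900e+00] F [-0.   1.1  1.1] gap 0.35
{'dx': 0.056, 'dy': 0.001, 'dz': 0.009, 'ax': -0.0, 'ay': -0.0, 'az': -0.02}
{'dx': 0.129, 'dy': -0.013, 'dz': 0.009, 'ax': -0.0, 'ay': -0.0, 'az': -0.042}
{'dx': 0.2, 'dy': -0.038, 'dz': 0.009, 'ax': -0.0, 'ay': -0.0, 'az': -0.064}
{'dx': 0.266, 'dy': -0.071, 'dz': 0.009, 'ax': -0.0, 'ay': -0.0, 'az': -0.086}
{'dx': 0.327, 'dy': -0.114, 'dz': 0.01, 'ax': -0.0, 'ay': -0.0, 'az': -0.109}
{'dx': 0.381, 'dy': -0.165, 'dz': 0.01, 'ax': -0.0, 'ay': -0.0, 'az': -0.131}
{'dx': 0.428, 'dy': -0.223, 'dz': 0.01, 'ax': -0.0, 'ay': -0.0, 'az': -0.153}
{'dx': 0.466, 'dy': -0.287, 'dz': 0.01, 'ax': 0.0, 'ay': -0.0, 'az': -0.175}
```

View pics/w9.png

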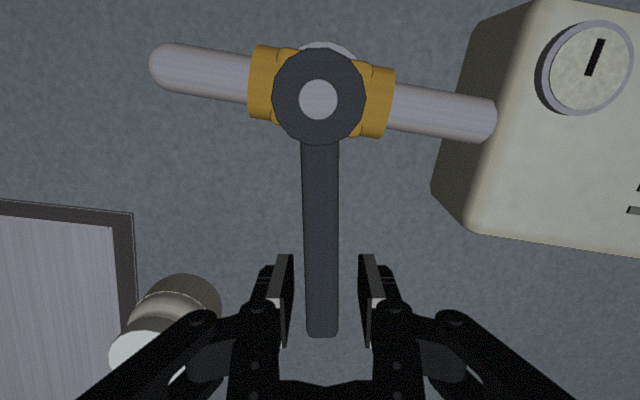

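The lever bar at (320,250) sits between the pads. The jar at (150,320) is well below. I'll swing it open.

Call:
step_arm([
  {"dx":0.056,"dy":0.001,"dz":0.009,"ax":0,"ay":0,"az":-0.02,"hand":0.65},
  {"dx":0.129,"dy":-0.013,"dz":0.009,"ax":0,"ay":0,"az":-0.042,"hand":0.65},
  {"dx":0.2,"dy":-0.038,"dz":0.009,"ax":0,"ay":0,"az":-0.064,"hand":0.65},
  {"dx":0.266,"dy":-0.071,"dz":0.009,"ax":0,"ay":0,"az":-0.086,"hand":0.65},
  {"dx":0.327,"dy":-0.114,"dz":0.009,"ax":0,"ay":0,"az":-0.109,"hand":0.65},
  {"dx":0.381,"dy":-0.165,"dz":0.009,"ax":0,"ay":0,"az":-0.131,"hand":0.65},
  {"dx":0.428,"dy":-0.223,"dz":0.009,"ax":0,"ay":0,"az":-0.153,"hand":0.65},
  {"dx":0.466,"dy":-0.287,"dz":0.009,"ax":0,"ay":0,"az":-0.175,"hand":0.65},
])

```text
clock: 9.95
tool_pos: [0.5952, -0.3167, 0.2912]
tool_rot: [3.136, 0.0, 1.225]
wrist_force: [-2.5, -0.2, -0.4]
finger_gap: 0.35
```

```bash
python3 -c "
from h import *
c=(.5197,-.289)
rows([(*polar(c,.08,t),.288,t+90) for t in (-15,-9,-5,-2,0,2,4)])
snap('wrist','w10')"
```

```text
t 9.95 pos [ 0.5952 -0.3167  0.2912] rpy [179.7   0.   70.2] F [-2.5 -0.2 -0.4] gap 0.35
{'dx': 0.048, 'dy': -0.004, 'dz': 0.021, 'ax': 0.001, 'ay': 0.0, 'az': -0.013}
{'dx': 0.103, 'dy': -0.012, 'dz': 0.021, 'ax': 0.001, 'ay': 0.0, 'az': -0.03}
{'dx': 0.139, 'dy': -0.02, 'dz': 0.021, 'ax': 0.001, 'ay': 0.0, 'az': -0.041}
{'dx': 0.166, 'dy': -0.028, 'dz': 0.021, 'ax': 0.001, 'ay': 0.0, 'az': -0.049}
{'dx': 0.184, 'dy': -0.034, 'dz': 0.021, 'ax': 0.001, 'ay': 0.0, 'az': -0.055}
{'dx': 0.201, 'dy': -0.041, 'dz': 0.021, 'ax': 0.001, 'ay': 0.0, 'az': -0.061}
{'dx': 0.218, 'dy': -0.048, 'dz': 0.021, 'ax': 0.001, 'ay': 0.0, 'az': -0.066}
```

View pics/w10.png

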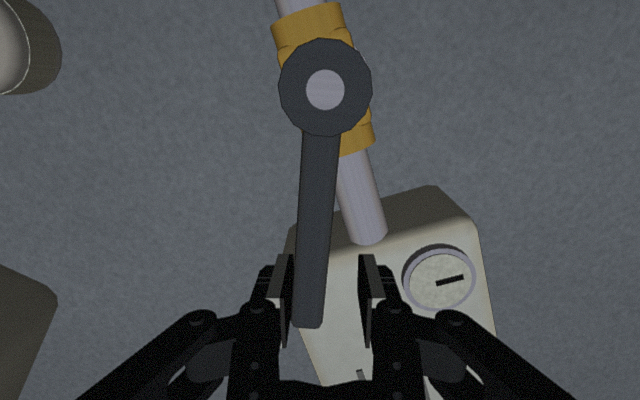

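Call:
step_arm([
  {"dx":0.048,"dy":-0.004,"dz":0.01,"ax":0,"ay":0,"az":-0.013,"hand":0.65},
  {"dx":0.103,"dy":-0.012,"dz":0.015,"ax":0,"ay":0,"az":-0.03,"hand":0.65},
  {"dx":0.139,"dy":-0.02,"dz":0.015,"ax":0,"ay":0,"az":-0.041,"hand":0.65},
  {"dx":0.166,"dy":-0.028,"dz":0.015,"ax":0,"ay":0,"az":-0.049,"hand":0.65},
  {"dx":0.184,"dy":-0.034,"dz":0.015,"ax":0,"ay":0,"az":-0.055,"hand":0.65},
  {"dx":0.201,"dy":-0.041,"dz":0.015,"ax":0,"ay":0,"az":-0.061,"hand":0.65},
  {"dx":0.201,"dy":-0.041,"dz":0.015,"ax":0,"ay":0,"az":-0.061,"hand":0.65},
])

```text
clock: 10.88
tool_pos: [0.6006, -0.2855, 0.2901]
tool_rot: [3.133, 0.004, 1.612]
wrist_force: [0.1, -2.5, 2.3]
finger_gap: 0.35
```

```bash
python3 -c "
from h import *
c=(.5197,-.289)
rows([(*polar(c,.08,t),.288,92) for t in (3,4,5,6,7,8)])
snap('wrist','w11')"
```

```text
t 10.88 pos [ 0.6006 -0.2855  0.2901] rpy [179.5   0.2  92.3] F [ 0.1 -2.5  2.3] gap 0.35
{'dx': 0.005, 'dy': -0.006, 'dz': 0.014, 'ax': 0.001, 'ay': 0.001, 'az': 0.001}
{'dx': 0.014, 'dy': -0.007, 'dz': 0.014, 'ax': 0.001, 'ay': 0.001, 'az': 0.001}
{'dx': 0.023, 'dy': -0.007, 'dz': 0.014, 'ax': 0.001, 'ay': 0.001, 'az': 0.001}
{'dx': 0.033, 'dy': -0.007, 'dz': 0.014, 'ax': 0.001, 'ay': 0.001, 'az': 0.001}
{'dx': 0.042, 'dy': -0.008, 'dz': 0.014, 'ax': 0.001, 'ay': 0.001, 'az': 0.001}
{'dx': 0.051, 'dy': -0.009, 'dz': 0.014, 'ax': 0.001, 'ay': 0.001, 'az': 0.001}
```

View pics/w11.png

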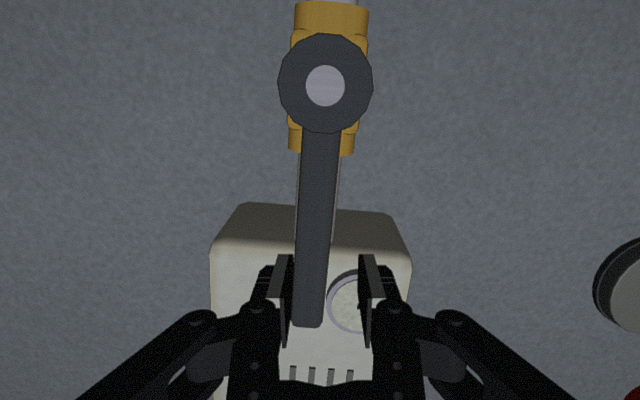

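The lever is nearly in line. The side force is only friction (2.5 N), so I'll ease it on to the stop.

Call:
step_arm([
  {"dx":0.01,"dy":-0.006,"dz":0,"ax":0,"ay":0,"az":0,"hand":0.65},
  {"dx":0.018,"dy":-0.006,"dz":0,"ax":0,"ay":0,"az":0,"hand":0.65},
  {"dx":0.025,"dy":-0.006,"dz":0,"ax":0,"ay":0,"az":0,"hand":0.65},
])

```text
clock: 11.3
tool_pos: [0.6001, -0.2841, 0.29]
tool_rot: [3.131, 0.01, 1.611]
wrist_force: [1.4, -9.8, -2.7]
finger_gap: 0.348
```

Call:
step_arm([
  {"dx":0.025,"dy":0,"dz":0,"ax":0,"ay":0,"az":0,"hand":0.65},
  {"dx":0.035,"dy":0,"dz":0,"ax":0,"ay":0,"az":0,"hand":0.65},
  {"dx":0.035,"dy":0,"dz":0,"ax":0,"ay":0,"az":0,"hand":0.65},
])

```text
clock: 11.68
tool_pos: [0.5999, -0.2825, 0.2899]
tool_rot: [3.129, 0.018, 1.61]
wrist_force: [-1.2, -13.2, -2.7]
finger_gap: 0.346
```

```bash
python3 -c "
from h import *
rows([])
snap('wrist','w12')"
```

```text
t 11.68 pos [ 0.5999 -0.2825  0.2899] rpy [179.3   1.   92.3] F [ -1.2 -13.2  -2.7] gap 0.35
```

View pics/w12.png

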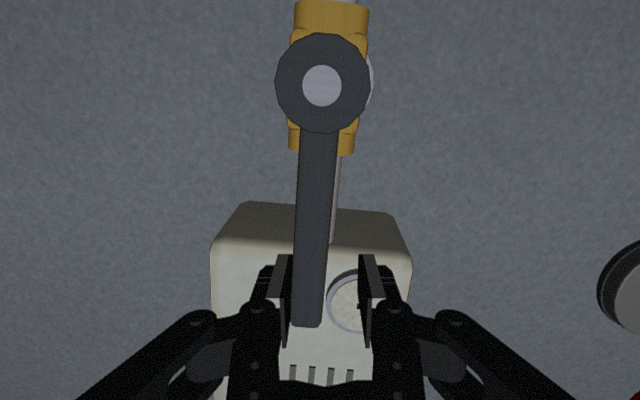

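The force has risen to 13 N with the lever no longer turning, so it is at the stop. I'll back off to the centre, open and lift.

Call:
step_arm([
  {"dx":-0.03,"dy":0,"dz":0,"ax":0,"ay":0,"az":0,"hand":0.55},
  {"dx":-0.04,"dy":0,"dz":0,"ax":0,"ay":0,"az":0,"hand":0.5},
  {"dx":-0.04,"dy":0,"dz":0,"ax":0,"ay":0,"az":0,"hand":0.5},
  {"dx":-0.04,"dy":0,"dz":-0.3,"ax":0,"ay":0,"az":0,"hand":0.5},
  {"dx":-0.04,"dy":0,"dz":-0.6,"ax":0,"ay":0,"az":0,"hand":0.5},
  {"dx":-0.04,"dy":-0.3,"dz":-1,"ax":0,"ay":0,"az":0,"hand":0.5},
  {"dx":-0.04,"dy":-0.3,"dz":-1,"ax":0,"ay":0,"az":0,"hand":0.5},
  {"dx":-0.04,"dy":-0.3,"dz":-1,"ax":0,"ay":0,"az":0,"hand":0.5},
])

```text
clock: 12.72
tool_pos: [0.5529, -0.2872, 0.44]
tool_rot: [3.128, 0.018, 1.61]
wrist_force: [1.1, 0.0, -0.5]
finger_gap: 0.499
```

```bash
python3 -c "
from h import *
rows([])
snap('wrist','w13');snap('scene','s13');snap('side','d13')"
```

```text
t 12.72 pos [ 0.5529 -0.2872  0.44  ] rpy [179.2   1.   92.3] F [ 1.1  0.  -0.5] gap 0.5
```

View pics/w13.png

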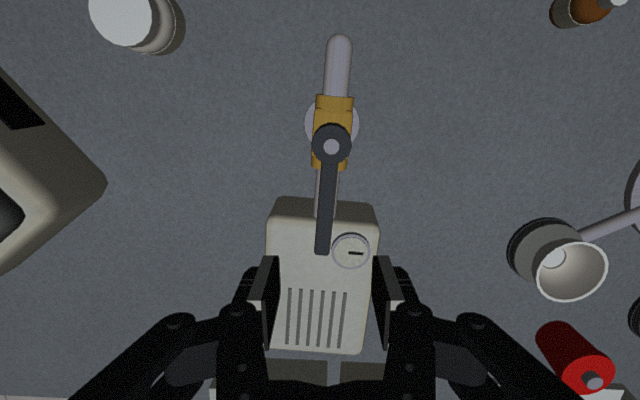

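View pics/s13.png

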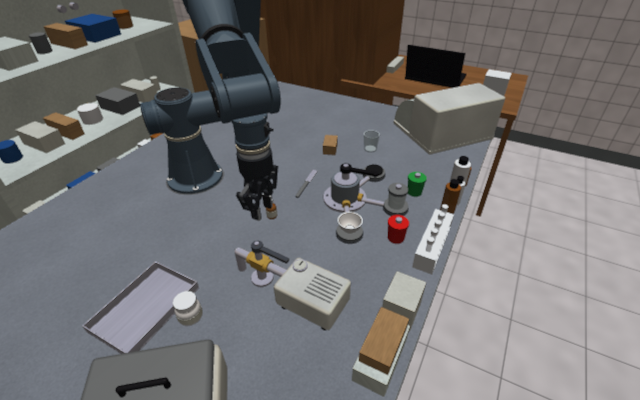

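View pics/d13.png

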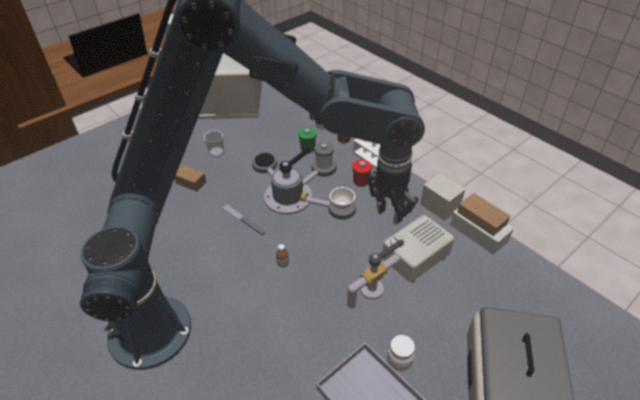

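The lever now lies along the pipe (hub (331,147), tip (321,253)). The loose things stand where they were. I'll measure both angles.

```bash
python3 -c "
from h import *
s=load('w13');A=lambda p,q: (round(float(np.linalg.norm((q-p)[:2])),4),round(float(np.degrees(np.arctan2(*(q-p)[[1,0]]))),2))
print('lever',A(ray(s,331,147,.147),ray(s,321,253,.137)))
print('bar',A(ray(s,329,165,.138),ray(s,321.5,248,.138)))
print('pipe',A(ray(s,340,45,.08),ray(s,325,205,.08)))
# residual side view
D=load('d13')
c=(.575,.149)
for a in (4,8.7,13): r=np.radians(a);print(a,proj(D,[[c[0]+k*np.cos(r),c[1]+k*np.sin(r),.139] for k in (0,.06,.11)]).round(1).tolist())
crop('d13',250,120,370,220,6,'c13')
o=cv2.absdiff(cv2.imread('pics/scene0.png'),cv2.imread('pics/s13.png')).max(2)>50
"
```

```text
lever (0.0963, -2.66)
bar (0.0746, -2.56)
pipe (0.1489, -2.76)
4 [[285.5, 164.5], [299.6, 155.5], [310.9, 148.3]]
8.7 [[285.5, 164.5], [298.5, 154.9], [308.9, 147.1]]
13 [[285.5, 164.5], [297.4, 154.3], [306.9, 146.1]]
```

View pics/c13.png

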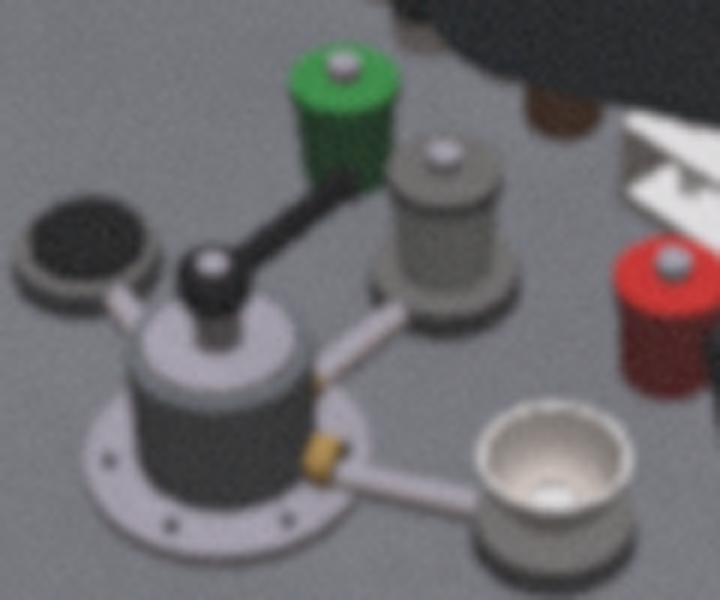

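The bar is parallel to the pot's pipe in the crop (slope −0.77 for both). The lever and pipe directions agree to 0.2°. The robot is clear of everything, so I'll hand in.

```bash
python3 -c "
from h import *
print(env.sign_off())"
```

```text
the job is handed in; nothing more can be done
None
```

The pointer arm on the suction distributor now points at the grey lidded pot on the middle seat, and the pump's main valve is fully open. I set the pointer first, then pushed the valve lever round to its stop. The job was handed in at about 13 s with the gripper clear of everything.

- **Pointer:** I centred the pointer with the gripper at 8.8° (world axes); the pot measured 8.5–8.8°. In the last side picture the pointer is parallel to the pot's pipe.
- **Valve:** the force rose to 13 N and the lever stopped turning, which I took as the stop. Afterwards the lever measured −2.6° and its pipe −2.8°, so they are in line.
- **Everything else:** the pot, the bowl, the cap and the other loose things that could be seen look unmoved in the last pictures. I compared these by eye only.
- **Readings that disagreed:** after I let go of the pointer, two readings of its tip gave 12° and 16°. I set both aside: in the first the tip was partly hidden by a finger, and in the second it lay against the black cap. Reading the whole bar gave 9–10°.

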